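# Put the sample jars back in their holders

## Task

Pick out the four lidded sample jars and stand each one upright in the round wooden holder made for it: the widest jar in the widest holder, the next in the next, down to the thinnest jar in the narrowest holder. Keep the jars upright and set them down gently, without dropping them, and leave the grey metal tin and the open steel cup that stand among the jars where they are.

Things in the scene. Friction and masses are not known exactly. Their poses are not given: they have to be found in the camera images.
- jar_large: Loose; the widest of the four sample jars: clear, dark contents, grey screw lid. Round, body 66 mm in diameter (68 over the shoulders), 100 mm tall; its lid, 63 mm in diameter, is the top 14 mm. About 0.26 kg. Origin at the centre of its underside, z up its axis. The lid does not come off; the straight body, between 35 and 75 mm above the foot, gives a surer grip than the lid.
- jar_medium: Loose; the second widest sample jar: clear, coloured paper band, white lid. Round, 47 mm in diameter over body and lid, 98 mm tall; the lid is the top 20 mm. About 0.11 kg. Origin at the centre of its underside, z up its axis.
- jar_small: Loose; the third sample jar: slim round jar with a pale paper band and black lid, 34 mm in diameter, 85 mm tall. About 0.06 kg. Origin at the centre of its underside, z up its axis.
- jar_tiny: Loose; the thinnest sample jar: like jar_small but 24 mm in diameter and 70 mm tall. About 0.04 kg. Origin at the centre of its underside, z up its axis.
- holder_large_floor (a point): The widest of the four round wooden jar holders: turned wood, cork floor, open on top, fixed to the desk. Inner diameter 88 mm, outer diameter 100 mm, rim 18 mm above the desk. This point is the centre of its inner floor, 6 mm above the desk; z is up. For jar_large.
- holder_medium_floor (a point): The second widest of the four round wooden jar holders: turned wood, cork floor, open on top, fixed to the desk. Inner diameter 67 mm, outer diameter 79 mm, rim 18 mm above the desk. This point is the centre of its inner floor, 6 mm above the desk; z is up. For jar_medium.
- holder_small_floor (a point): The third widest of the four round wooden jar holders: turned wood, cork floor, open on top, fixed to the desk. Inner diameter 54 mm, outer diameter 66 mm, rim 18 mm above the desk. This point is the centre of its inner floor, 6 mm above the desk; z is up. For jar_small.
- holder_tiny_floor (a point): The narrowest of the four round wooden jar holders: turned wood, cork floor, open on top, fixed to the desk. Inner diameter 42 mm, outer diameter 54 mm, rim 18 mm above the desk. This point is the centre of its inner floor, 6 mm above the desk; z is up. For jar_tiny.
- tin_lidded: A bystander, loose: round dull grey metal tin with a flat slip lid, 62 mm in diameter, 54 mm tall. Stands among the jars; not to be moved. Origin at the centre of its underside, z up.
- cup_steel: A bystander, loose: small open steel cup, 65 mm in diameter at the rim, 48 mm tall. Stands among the jars; not to be moved. Origin at the centre of its underside, z up.
Not all that is in view belongs to the job. Leave any red look-alike of the jar_large alone.

How it is judged (in metres and radians):
At the end, for the whole second after the job is handed in: Each jar stands on the floor of its own holder (within 12 mm of its centre, base within 4 mm of the floor, tilted less than 0.1 rad), released and at rest; the tin and the cup stand upright within 30 mm of where they were (horizontal distance between jar_large and holder_large_floor below 0.012 m and z of jar_large in the frame of holder_large_floor between -0.004 and 0.004 m and angle between each of jar_large, jar_medium, jar_small, jar_tiny's own z axis and vertical below 0.1 rad and linear speed of each of jar_large, jar_medium, jar_small, jar_tiny below 0.02 m/s and angular speed of each of jar_large, jar_medium, jar_small, jar_tiny below 0.3 rad/s and horizontal distance between jar_medium and holder_medium_floor below 0.012 m and z of jar_medium in the frame of holder_medium_floor between -0.004 and 0.004 m and horizontal distance between jar_small and holder_small_floor below 0.012 m and z of jar_small in the frame of holder_small_floor between -0.004 and 0.004 m and horizontal distance between jar_tiny and holder_tiny_floor below 0.012 m and z of jar_tiny in the frame of holder_tiny_floor between -0.004 and 0.004 m and distance of each of tin_lidded, cup_steel from where it was at the start of the episode below 0.03 m and angle between each of tin_lidded, cup_steel's own z axis and vertical below 0.2 rad); the robot touches nothing.
It fails at once if a sample jar is tipped over (tilted more than 0.5 rad) (angle between any of jar_large, jar_medium, jar_small, jar_tiny's own z axis and vertical above 0.5 rad).
It fails at once if a jar is dropped or rammed into a holder (contact over 45 N) (contact force between any of jar_large, jar_medium, jar_small, jar_tiny and holder_large above 45 N or contact force between any of jar_large, jar_medium, jar_small, jar_tiny and holder_medium above 45 N or contact force between any of jar_large, jar_medium, jar_small, jar_tiny and holder_small above 45 N or contact force between any of jar_large, jar_medium, jar_small, jar_tiny and holder_tiny above 45 N).
It fails at once if the tin or the steel cup is pushed more than 30 mm or knocked over (distance of any of tin_lidded, cup_steel from where it was at the start of the episode above 0.03 m or angle between any of tin_lidded, cup_steel's own z axis and vertical above 0.5 rad).
It also fails if it takes over 126 s, if anything falls off the work surface, if the arm or the gripper's body presses on something with over 40 N, if the wrist force passes 120 N, or if a joint passes its speed limit or range.

## Robot

A 6-joint arm with a two-finger parallel gripper is mounted at the origin on a cart in front of the work surface, level with it; the furniture and walls round the work are solid. World frame = base frame: x ahead of the robot, y to its left, z up, the work surface at z = 0. Lengths are in mm, angles in rad, forces in N, time in s.
With the tool pointing down it reaches from about 350 to 850 mm from the base axis. Payload 8.1 kg.
Tool frame: the origin (TCP) lies on the front face of the gripper's body, between the roots of the fingers; the fingertips stand 84 mm ahead of it and the grasp point (between the pads) lies 65 mm ahead of it; z points along the fingers, y is the line along which they close (so a half turn about z gives the same grasp; the last joint's range is limited). The gripper opens to 93 mm and grips with 3 to 60 N. Pads are 15 mm wide; open, the fingers measure 128 mm over their backs; the gripper's body (75 mm by 188 mm) begins 65 mm behind the grasp point.
Start: joints at [-1.199, 0.13, 1.488, -0, 1.523, -0.085], TCP at [264.667, -538.477, 302.735] pointing down, gripper open.
Joint ranges: [-2.96, 2.96], [-0.89, 2.26], [0.02, 2.5], [-1.34, 4.48], [0, 2.73], [-2.66, 2.66]. Speed limits (rad/s): [2.39, 2.39, 2.79, 3.14, 3.14, 3.14].

## Interface

Orientations are given as a unit quaternion [w, x, y, z].
In Python, from plant import robot gives the robot as it stands. The module is installed in compiled form; this text tells all that it offers.
- The arm moves only by the tool play_rows, never from a script. Its argument "targets" is one flat list of numbers, 4 for each row, row after row: the shift along the tool's x, y, z in m, then the turn about the tool's z in degrees. In form: [x, y, z, turn, x, y, z, turn, ...]. A call has 1 to 12 rows; each row shifts and turns the commanded pose from where the row before left it, along the tool's axes as they then stand; what a row does not reach is not made up. A row lasts 1/8 s, in which the tool goes at most 62.5 mm and 10.7 degrees, less where a joint would pass 70% of its speed; a pose out of reach is approached as far as the arm can. A call with a gripper value outside its range is refused whole. "fingers" is the finger opening in m, from 0 to 0.093, set as the call begins (left out, the last holds). The fingers move at their own pace and stop on an object; "grip_force" is the grip in N (left out, the last holds). Time passes only in rows, so rows that do not move let the fingers close. It gives the time, the measured TCP pose, the force, the opening and the grip force at its end, in the units of the state.
- robot.state(): the state, without advancing time (a new reading comes with each control period).
- robot.get_image(name): name is "side" or "top"; returns a dict with "frame" (400x640x3 uint8, red, green, blue), "range_z" (400x640 float32, mm along the optical axis (not along the pixel's ray), 0 where there is no reading), "fovy" (degrees; the focal length in pixels is half the picture's height over the tangent of half this angle, whatever the lens; pixels are square), "cx", "cy" (the principal point, pixels), "k1" (the pictures are not rectified: a ray, as slopes to the right and down, at radius r is drawn at 1 + k1 r^2 times it, then the intrinsics apply), "extrinsics" (4x4, takes a point from world to camera coordinates). Camera axes: x right, y down, z forward; pixel columns grow to the right and rows downward; lengths in mm; the calibration is good to about 2 mm. A picture is of the moment at which its call begins.
- robot.sign_off(): hands the job in; it is judged then, once.
The state is a dict: "time": time; "q": joint angles; "qvel": joint speeds; "joint_efforts": joint torques, N m; "eef_pos": TCP position; "eef_rot": TCP orientation; "contact_force": force on the tool from outside, world axes, zero at the start; "torque": the same for the moment, N m; "width": finger opening in mm; "grip_force": force on a finger pad.
Only numpy, scipy, OpenCV 4.12 (cv2) and the standard library are available. Lean on these libraries where they do the work, as an engineer would, in place of code of your own. Each camera call takes 0.05 s, during which the arm holds its last target. There are 200 camera calls.

## Working session

There is one attempt and no reset: what is moved stays moved. The work goes in short steps, Python scripts to look and compute and a tool call to move; the robot and the scene stay as the last step left them, time stands still between calls to the robot, and variables do not carry over. Pictures are saved under pics/ and viewed, at most 14 in all, crops included, and the job is handed in when it is done.

Besides the shell and the picture viewer there is one more tool, called as a command line: name --argument value ..., lists and objects as JSON in quotes. play_rows: Moves the arm, as the interface text tells. Its arguments: {"type":"object","properties":{"targets":{"type":"array","items":{"type":"number"}},"fingers":{"type":"number"},"grip_force":{"type":"number"}},"required":["targets"]}

```bash
mkdir -p pics; cat > h.py <<'E'
import numpy as np, cv2
from plant import robot
def grab(n,tag):
    d=robot.get_image(n); np.savez(f'{tag}.npz',**d); cv2.imwrite(f'pics/{tag}.png',d['frame'][...,::-1]); return d
def cloud(d):
    h,w=d['range_z'].shape; f=h/2/np.tan(np.radians(d['fovy'])/2)
    v,u=np.mgrid[:h,:w]; xd=(u-d['cx'])/f; yd=(v-d['cy'])/f
    x,y=xd.copy(),yd.copy()
    for _ in range(20):
        s=1+d['k1']*(x*x+y*y); x,y=xd/s,yd/s
    z=d['range_z']; P=np.stack([x*z,y*z,z],-1); E=np.array(d['extrinsics'])
    W=(P-E[:3,3])@E[:3,:3]; W[z<=0]=np.nan; return W
E
python3 - <<'E'
from h import *
for n in('top','side'):
    d=grab(n,n+'0'); print(n,d['fovy'],d['cx'],d['cy'],d['k1'],np.round(d['extrinsics'],3).tolist())
s=robot.state(); print(s)
E
```

```text
top 54.20595336112953 319.81808401982227 198.4956207184005 -0.021143441997220413 [[0.01, -1.0, -0.01, -49.477], [-0.998, -0.009, -0.068, 522.898], [0.068, 0.01, -0.998, 1171.635], [0.0, 0.0, 0.0, 1.0]]
side 56.21449469495947 321.37020836942133 204.58827236327048 -0.022171233884481015 [[0.981, -0.194, -0.016, -515.191], [-0.141, -0.655, -0.742, 73.331], [0.133, 0.73, -0.67, 1170.896], [0.0, 0.0, 0.0, 1.0]]
{'time': 0.1, 'q': array([-1.19944501e+00,  1.31111691e-01,  1.48915396e+00, -1.72355035e-05,
        1.52301402e+00, -8.54003981e-02]), 'qvel': array([ 0.00173794,  0.00032826, -0.00332232,  0.0020642 ,  0.0001884 ,
       -0.0009518 ]), 'joint_efforts': array([ 9.20341699e-04, -5.61340749e+01, -4.93095481e+01,  7.69363507e-02,
        2.91003613e-02, -3.66753045e-05]), 'eef_pos': array([ 264.50026284, -538.13687292,  301.78569443]), 'eef_rot': array([-8.33672509e-04,  9.74034937e-01,  2.26396179e-01, -1.28709898e-04]), 'contact_force': array([-0.00518205, -0.49026449,  0.01610228]), 'torque': array([ 0.05454822,  0.00830168, -0.00471252]), 'grip_force': 0.0, 'width': 92.85407588897388}
```

View pics/top0.png

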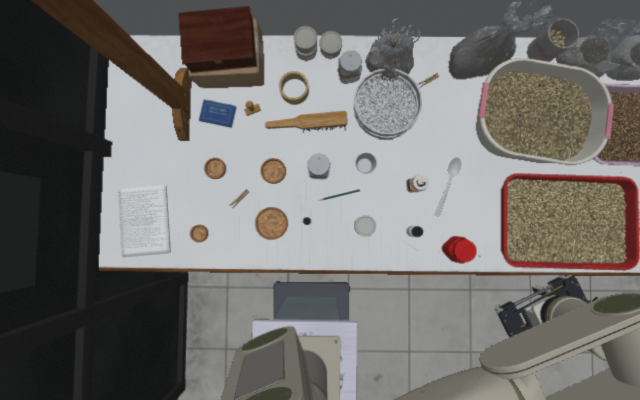

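View pics/side0.png

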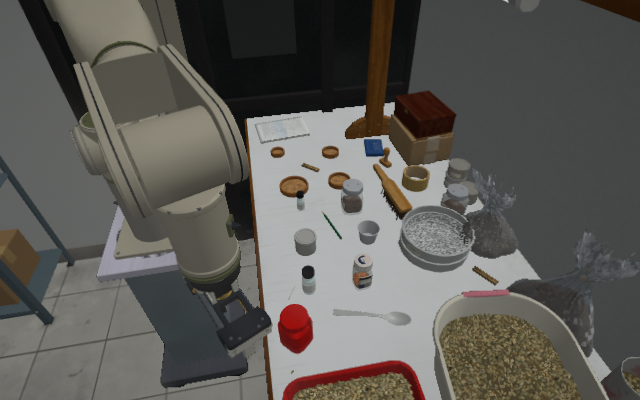

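Top view: the holders are at (271,223), (273,170), (215,168) and (199,233). The jars are at (319,165), (417,183), (415,232) and (307,221). The tin is at (365,226), the cup at (366,161) and the red look-alike at (459,249). The other grey-lidded candidates, (305,40), (331,43) and (350,65), are at the back.

Next I'll measure and check an enlarged crop.

```bash
cat > m.py <<'E'
from h import *
import sys
def measure(t,s):
    A=cloud(t);B=cloud(s)
    fr=t['frame']
    for nm,(u,v) in dict(HL=(271,223),H2=(273,170),H3=(215,168),H4=(199,233),J1=(319,165),J2=(417,183),J3=(415,232),J4=(307,221),tin=(365,226),cup=(366,161),bg1=(350,65),bg2=(305,40),bg3=(331,43)).items():
        c=A[v,u]; out=[nm]
        r=65
        for W in(A,B):
            m=(np.hypot(W[...,0]-c[0],W[...,1]-c[1])<r)&(W[...,2]>9)&(W[...,2]<130)
            p=W[m]
            if len(p)<5: out.append('none');continue
            zt=np.percentile(p[:,2],97); q=p[p[:,2]>zt-6]
            (cx,cy),rad=cv2.minEnclosingCircle(q[:,:2].astype(np.float32))
            out+= [np.round([cx,cy,zt,2*rad]).tolist(), len(q)]
        print(*out, np.round(c))
if __name__=='__main__':
    t=dict(np.load('top0.npz'));s=dict(np.load('side0.npz')); measure(t,s)
    a=cv2.resize(t['frame'][20:270,180:480,::-1],(780,650))[:600]
    a=cv2.resize(t['frame'][140:265,180:480,::-1],(800,333),interpolation=cv2.INTER_CUBIC)
    b=cv2.resize(s['frame'][140:290,260:480,::-1],(392,267),interpolation=cv2.INTER_CUBIC)
    c=cv2.resize(t['frame'][20:100,280:400,::-1],(400,267),interpolation=cv2.INTER_CUBIC)
    cv2.imwrite('pics/crop.png',np.vstack([a,np.hstack([b,np.zeros((267,8,3),np.uint8),c])]))
E
python3 m.py
```

```text
HL [448.0, 105.0, 21.0, 99.0] 158 [450.0, 102.0, 21.0, 103.0] 101 [447. 104.   7.]
H2 [609.0, 102.0, 21.0, 78.0] 110 [609.0, 100.0, 21.0, 81.0] 72 [611. 101.   6.]
H3 [615.0, 281.0, 21.0, 65.0] 98 [615.0, 278.0, 22.0, 66.0] 50 [616. 282.   6.]
H4 [414.0, 324.0, 21.0, 54.0] 82 [416.0, 323.0, 20.0, 59.0] 54 [414. 327.   2.]
J1 [617.0, -39.0, 103.0, 63.0] 336 [616.0, -42.0, 102.0, 67.0] 223 [613. -42. 100.]
J2 [568.0, -331.0, 101.0, 45.0] 176 [568.0, -333.0, 100.0, 48.0] 215 [ 565. -322.   93.]
J3 [428.0, -324.0, 88.0, 31.0] 83 [427.0, -326.0, 87.0, 33.0] 107 [ 425. -318.   82.]
J4 [456.0, -6.0, 74.0, 22.0] 37 [453.0, -7.0, 72.0, 26.0] 33 [454.  -8.  69.]
tin [443.0, -178.0, 56.0, 62.0] 292 [442.0, -180.0, 56.0, 67.0] 297 [ 441. -178.   55.]
cup [630.0, -179.0, 50.0, 66.0] 60 [629.0, -180.0, 49.0, 66.0] 79 [ 642. -186.    2.]
bg1 [923.0, -130.0, 103.0, 65.0] 340 [919.0, -132.0, 102.0, 68.0] 227 [ 908. -129.   99.]
bg2 [996.0, 4.0, 93.0, 70.0] 370 [992.0, 4.0, 92.0, 78.0] 218 [985.   3.  93.]
bg3 [1054.0, -75.0, 123.0, 69.0] 62 [1053.0, -72.0, 125.0, 69.0] 43 [1000.  -74.   45.]
```

View pics/crop.png

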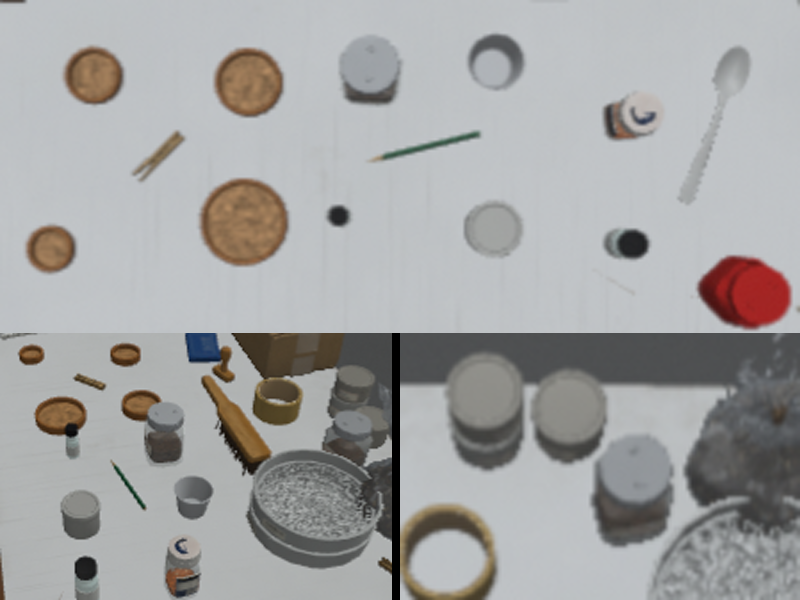

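J1 at (319,165) measures about 63 mm over the lid and is 100 mm tall. It stands among the tin and cup at (617,-40). Its twin at (350,65) sits at (921,-131), out of reach, and the others there have beige lids. J1 is therefore jar_large, and the crop confirms it. The holder diameters read 100, 79, 66 and 54 mm, matching HL, H2, H3 and H4.

I'll start with jar_small.

play_rows --targets '[0, 0, 0, 8.7, 0, 0, 0, 8.7, 0, 0, 0, 8.8, 0.027, -0.036, 0, 0, 0.027, -0.036, 0, 0, 0.027, -0.036, 0, 0, 0.027, -0.036, 0, 0, 0.027, -0.036, 0, 0, 0.028, -0.033, 0, 0, 0, 0, 0.03, 0, 0, 0, 0.03, 0, 0, 0, 0.02, 0]' --fingers 0.093 --grip_force 20

```text
time: 1.6
eef_pos: [427.3, -324.9, 220.7]
eef_rot: [-0.001, 1.0, -0.0, -0.001]
contact_force: [-0.5, -0.1, -0.2]
width: 92.5
grip_force: 0.0
```

play_rows --targets '[0, 0, 0.025, 0, 0, 0, 0.025, 0, 0, 0, 0.025, 0, 0, 0, 0.02, 0, 0, 0, 0.005, 0, 0, 0, 0, 0, 0, 0, 0, 0]' --fingers 0.06

```text
time: 2.48
eef_pos: [428.3, -326.1, 123.9]
eef_rot: [0.001, 1.0, -0.0, 0.001]
contact_force: [0.3, -0.7, 0.7]
width: 60.2
grip_force: 0.0
```

play_rows --targets '[0, 0, 0, 0, 0, 0, 0, 0, 0, 0, 0, 0, 0, 0, 0, 0, 0, 0, 0, 0, 0, 0, 0, 0, 0, 0, 0, 0, 0, 0, 0, 0]' --fingers 0.02 --grip_force 12

```text
time: 3.48
eef_pos: [427.9, -325.6, 122.9]
eef_rot: [0.0, 1.0, -0.0, 0.0]
contact_force: [-0.2, -0.0, 3.0]
width: 33.1
grip_force: 12.0
```

play_rows --targets '[0, 0, -0.01, 0, 0, 0, -0.025, 0, 0, 0, -0.03, 0, 0, 0, -0.035, 0, 0, 0, -0.03, 0, 0.01, -0.025, 0, 0, 0.014, -0.045, 0, 0, 0.014, -0.045, 0, 0, 0.014, -0.045, 0, 0, 0.014, -0.045, 0, 0, 0.014, -0.045, 0, 0, 0.014, -0.045, 0, 0]'

```text
time: 4.97
eef_pos: [522.1, -29.1, 253.3]
eef_rot: [0.0, 1.0, -0.0, 0.0]
contact_force: [1.0, 0.3, -0.4]
width: 33.2
grip_force: 12.0
```

play_rows --targets '[0.014, -0.045, 0, 0, 0.014, -0.045, 0, 0, 0.014, -0.045, 0, 0, 0.014, -0.045, 0, 0, 0.014, -0.045, 0, 0, 0.014, -0.045, 0, 0, 0.009, -0.035, 0, 0, 0, 0, 0, 0, 0, 0, 0, 0]'

```text
time: 6.1
eef_pos: [614.8, 273.8, 252.6]
eef_rot: [0.0, 1.0, -0.0, -0.0]
contact_force: [-0.1, -0.3, -1.6]
width: 33.3
grip_force: 12.0
```

play_rows --targets '[0, -0.006, 0.01, 0, 0, 0, 0.025, 0, 0, 0, 0.025, 0, 0, 0, 0.02, 0, 0, 0, 0.005, 0, 0, 0, 0, 0]'

```text
time: 6.85
eef_pos: [615.1, 280.2, 167.8]
eef_rot: [0.0, 1.0, -0.0, -0.0]
contact_force: [-0.2, 0.7, -0.3]
width: 33.5
grip_force: 12.0
```

```bash
python3 - <<'E'
from h import *
t=grab('top','t1');s=grab('side','s1')
a=cv2.resize(t['frame'][110:260,150:310,::-1],(480,450),interpolation=cv2.INTER_CUBIC)
b=cv2.resize(s['frame'][110:210,250:360,::-1],(320,450))
b=cv2.resize(s['frame'][100:200,270:341,::-1],(320,450),interpolation=cv2.INTER_CUBIC)
cv2.imwrite('pics/c1.png',np.hstack([a,b])); print(robot.state()['eef_pos'])
E
```

```text
[615.74025133 280.51035911 169.09065389]
```

View pics/c1.png

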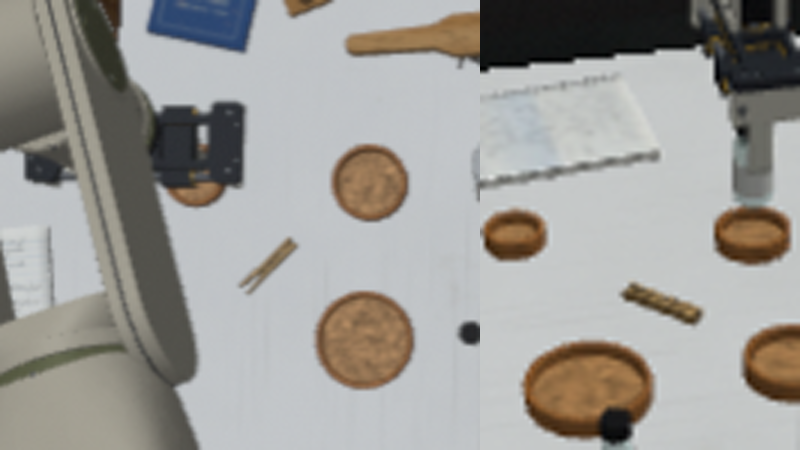

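The jar hangs over holder_small, whose rim is at (752,240) in the crop. I'll lower it.

play_rows --targets '[0, 0, 0.012, 0, 0, 0, 0.012, 0, 0, 0, 0.007, 0, 0, 0, 0.003, 0, 0, 0, 0.002, 0, 0, 0, 0.002, 0, 0, 0, 0, 0, 0, 0, 0, 0]'

```text
time: 7.95
eef_pos: [615.2, 280.4, 130.0]
eef_rot: [-0.0, 1.0, -0.0, 0.0]
contact_force: [0.5, 1.2, -0.4]
width: 33.4
grip_force: 12.0
```

play_rows --targets '[0, 0, 0.001, 0, 0, 0, 0.001, 0, 0, 0, 0, 0, 0, 0, 0, 0]'

```text
time: 8.45
eef_pos: [615.6, 280.5, 128.9]
eef_rot: [-0.0, 1.0, -0.0, 0.001]
contact_force: [-0.5, -0.5, 5.4]
width: 33.0
grip_force: 12.0
```

play_rows --targets '[0, 0, 0, 0, 0, 0, 0, 0, 0, 0, 0, 0, 0, 0, 0, 0, 0, 0, 0, 0]' --fingers 0.06

```text
time: 9.07
eef_pos: [615.0, 280.4, 127.6]
eef_rot: [0.0, 1.0, -0.0, -0.0]
contact_force: [-0.3, 0.9, 0.0]
width: 59.6
grip_force: 0.0
```

play_rows --targets '[0, 0, -0.01, 0, 0, 0, -0.025, 0, 0, 0, -0.035, 0, 0, 0, -0.03, 0, -0.01, 0.02, 0, 0, -0.025, 0.045, 0, 0, -0.025, 0.045, 0, 0, -0.025, 0.045, 0, 0, -0.025, 0.045, 0, 0, -0.025, 0.045, 0, 0, -0.025, 0.04, 0, 0, 0, 0, 0, 0]'

```text
time: 10.58
eef_pos: [454.0, -6.7, 228.6]
eef_rot: [0.0, 1.0, -0.002, 0.001]
contact_force: [-0.2, 0.4, 0.3]
width: 59.8
grip_force: 0.0
```

play_rows --targets '[0, 0, 0.02, 0, 0, 0, 0.03, 0, 0, 0, 0.03, 0, 0, 0, 0.02, 0, 0, 0, 0.012, 0, 0, 0, 0, 0, 0, 0, 0, 0]'

```text
time: 11.45
eef_pos: [455.7, -4.5, 116.8]
eef_rot: [0.0, 1.0, -0.0, 0.001]
contact_force: [0.1, -0.6, 0.5]
width: 60.4
grip_force: 0.0
```

play_rows --targets '[0, 0, 0, 0, 0, 0, 0, 0, 0, 0, 0, 0, 0, 0, 0, 0, 0, 0, 0, 0, 0, 0, 0, 0, 0, 0, 0, 0, 0, 0, 0, 0]' --fingers 0.01 --grip_force 10

```text
time: 12.45
eef_pos: [455.0, -4.6, 115.8]
eef_rot: [0.0, 1.0, -0.0, 0.0]
contact_force: [-1.0, -0.4, 0.9]
width: 23.3
grip_force: 10.0
```

play_rows --targets '[0, 0, -0.01, 0, 0, 0, -0.03, 0, 0, 0, -0.035, 0, 0, 0, -0.025, 0, -0.003, -0.028, 0, 0, -0.006, -0.045, 0, 0, -0.006, -0.045, 0, 0, -0.006, -0.045, 0, 0, -0.006, -0.045, 0, 0, -0.006, -0.045, 0, 0, -0.005, -0.045, 0, 0, -0.002, -0.03, 0, 0]'

```text
time: 13.95
eef_pos: [414.5, 325.4, 216.4]
eef_rot: [-0.0, 1.0, 0.0, 0.0]
contact_force: [-0.0, -0.3, -0.5]
width: 23.2
grip_force: 10.0
```

play_rows --targets '[0, 0, 0.015, 0, 0, 0, 0.025, 0, 0, 0, 0.02, 0, 0, 0, 0, 0]'

```text
time: 14.45
eef_pos: [413.8, 321.7, 153.4]
eef_rot: [0.001, 1.0, -0.001, -0.002]
contact_force: [-0.2, 0.6, -0.3]
width: 23.5
grip_force: 10.0
```

```bash
python3 - <<'E'
from h import *
t=grab('top','t2');s=grab('side','s2')
b=cv2.resize(s['frame'][110:210,250:410,::-1],(640,400),interpolation=cv2.INTER_CUBIC)
cv2.imwrite('pics/c2.png',b); print(robot.state()['eef_pos'])
W=cloud(s)
for c in((615,279.5),):
    m=(np.hypot(W[...,0]-c[0],W[...,1]-c[1])<40)&(W[...,2]>78)&(W[...,2]<100); q=W[m]
    print(cv2.minEnclosingCircle(q[:,:2].astype(np.float32)),len(q),q[:,2].max())
E
```

```text
[415.23114131 322.80022971 155.97924581]
((614.4560546875, 278.0547790527344), 18.66002655029297) 56 94.09632372927192
```

View pics/c2.png

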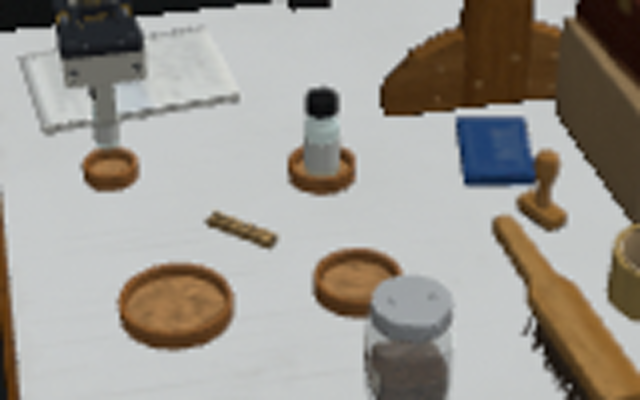

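The small jar stands centred in its holder at (322,170), and the tiny one hangs over its holder at (110,168). I'll lower the tiny one.

play_rows --targets '[0, 0, 0.01, 0, 0, 0, 0.01, 0, 0, 0, 0.007, 0, 0, 0, 0.003, 0, 0, 0, 0.002, 0, 0, 0, 0.001, 0, 0, 0, 0, 0, 0, 0, 0, 0]'

```text
time: 15.55
eef_pos: [415.2, 323.5, 123.0]
eef_rot: [-0.0, 1.0, -0.0, 0.0]
contact_force: [-0.4, -0.5, -0.6]
width: 23.4
grip_force: 10.0
```

play_rows --targets '[0, 0, 0.001, 0, 0, 0, 0.001, 0, 0, 0, 0, 0, 0, 0, 0, 0]'

```text
time: 16.05
eef_pos: [415.6, 323.6, 121.8]
eef_rot: [-0.0, 1.0, -0.0, 0.0]
contact_force: [-2.2, -2.1, 8.4]
width: 23.7
grip_force: 10.0
```

play_rows --targets '[0, 0, 0, 0, 0, 0, 0, 0, 0, 0, 0, 0, 0, 0, 0, 0, 0, 0, 0, 0]' --fingers 0.05

```text
time: 16.68
eef_pos: [415.0, 323.4, 120.7]
eef_rot: [0.0, 1.0, -0.0, -0.0]
contact_force: [-0.9, -0.1, -0.2]
width: 49.7
grip_force: 0.0
```

play_rows --targets '[0, 0, -0.01, 0, 0, 0, -0.03, 0, 0, 0, -0.035, 0, 0, 0, -0.035, 0, 0.005, 0.025, 0, 0, 0.012, 0.05, 0, 0, 0.012, 0.05, 0, 0, 0.012, 0.05, 0, 0, 0.012, 0.05, 0, 0, 0.012, 0.05, 0, 0, 0.012, 0.05, 0, 0, 0.012, 0.05, 0, 0]'

```text
time: 18.18
eef_pos: [504.3, -53.3, 231.8]
eef_rot: [0.0, 1.0, -0.0, 0.001]
contact_force: [0.2, 0.7, 0.2]
width: 49.9
grip_force: 0.0
```

play_rows --targets '[0.012, 0.05, 0, 0, 0.012, 0.05, 0, 0, 0.012, 0.05, 0, 0, 0.012, 0.05, 0, 0, 0.012, 0.05, 0, 0, 0.004, 0.03, 0, 0, 0, 0, 0, 0, 0, 0, 0, 0]' --fingers 0.078

```text
time: 19.18
eef_pos: [567.7, -331.1, 231.0]
eef_rot: [-0.0, 1.0, -0.0, -0.0]
contact_force: [0.2, -0.2, 0.3]
width: 78.1
grip_force: 0.0
```

play_rows --targets '[0, -0.001, 0.02, 0, 0, 0, 0.03, 0, 0, 0, 0.03, 0, 0, 0, 0.02, 0, 0, 0, 0.01, 0, 0, 0, 0, 0, 0, 0, 0, 0]'

```text
time: 20.05
eef_pos: [568.5, -331.0, 122.1]
eef_rot: [0.001, 1.0, -0.0, 0.001]
contact_force: [-0.3, 0.7, 0.3]
width: 78.2
grip_force: 0.0
```

play_rows --targets '[0, 0, 0, 0, 0, 0, 0, 0, 0, 0, 0, 0, 0, 0, 0, 0, 0, 0, 0, 0, 0, 0, 0, 0, 0, 0, 0, 0]' --fingers 0.03 --grip_force 15

```text
time: 20.92
eef_pos: [567.8, -330.7, 120.9]
eef_rot: [0.0, 1.0, -0.0, 0.0]
contact_force: [-0.3, -0.4, 2.4]
width: 46.9
grip_force: 14.5
```

play_rows --targets '[0, 0, -0.01, 0, 0, 0, -0.025, 0, 0, 0, -0.03, 0, 0, 0, -0.03, 0, 0, 0, -0.03, 0, 0, -0.015, -0.005, 0, 0.003, -0.035, 0, 0, 0.004, -0.045, 0, 0, 0.004, -0.045, 0, 0, 0.004, -0.045, 0, 0, 0.004, -0.045, 0, 0, 0.004, -0.045, 0, 0]'

```text
time: 22.42
eef_pos: [589.9, -53.1, 249.2]
eef_rot: [-0.0, 1.0, -0.0, -0.001]
contact_force: [0.1, -0.3, -0.2]
width: 46.7
grip_force: 14.5
```

play_rows --targets '[0.005, -0.045, 0, 0, 0.005, -0.045, 0, 0, 0.005, -0.04, 0, 0, 0.003, -0.027, 0, 0, 0, 0, 0.025, 0, 0, 0, 0.03, 0, 0, 0, 0.025, 0, 0, 0, 0.01, 0, 0, 0, 0, 0]'

```text
time: 23.55
eef_pos: [607.9, 101.7, 159.6]
eef_rot: [0.0, 1.0, -0.0, -0.001]
contact_force: [0.8, 0.7, -0.8]
width: 46.8
grip_force: 14.5
```

```bash
python3 - <<'E'
from h import *
s=grab('side','s3')
b=cv2.resize(s['frame'][110:210,250:410,::-1],(640,400),interpolation=cv2.INTER_CUBIC)
cv2.imwrite('pics/c3.png',b); print(robot.state()['eef_pos'])
W=cloud(s)
for c,z in(((615,279.5),78),((415,323.5),65)):
    m=(np.hypot(W[...,0]-c[0],W[...,1]-c[1])<40)&(W[...,2]>z)&(W[...,2]<100); q=W[m]
    print(cv2.minEnclosingCircle(q[:,:2].astype(np.float32)),len(q),q[:,2].max())
E
```

```text
[608.77192537 101.64780996 160.86594492]Traceback (most recent call last):
  File "<stdin>", line 8, in <module>
    return umr_maximum(a, axis, None, out, keepdims, initial, where)
ValueError: zero-size array to reduction operation maximum which has no identity
```

View pics/c3.png

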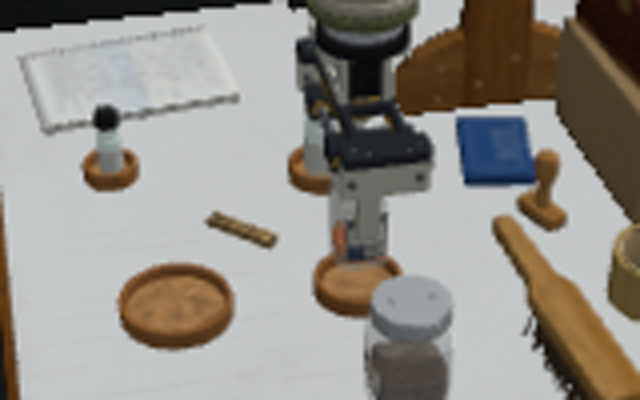

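The tiny jar stands in its holder at (110,168), and the medium one hangs over its holder at (358,280).

play_rows --targets '[0, 0, 0.01, 0, 0, 0, 0.01, 0, 0, 0, 0.007, 0, 0, 0, 0.003, 0, 0, 0, 0.002, 0, 0, 0, 0.001, 0, 0, 0, 0, 0, 0, 0, 0, 0]'

```text
time: 24.6
eef_pos: [609.1, 101.4, 128.0]
eef_rot: [-0.0, 1.0, -0.0, 0.0]
contact_force: [-0.2, -0.5, -0.9]
width: 47.2
grip_force: 14.5
```

play_rows --targets '[0, 0, 0.001, 0, 0, 0, 0.001, 0, 0, 0, 0, 0, 0, 0, 0, 0]'

```text
time: 25.1
eef_pos: [609.3, 101.3, 126.9]
eef_rot: [0.0, 1.0, -0.0, 0.0]
contact_force: [-3.1, -0.7, 6.6]
width: 46.8
grip_force: 14.5
```

play_rows --targets '[0, 0, 0, 0, 0, 0, 0, 0, 0, 0, 0, 0, 0, 0, 0, 0, 0, 0, 0, 0]' --fingers 0.075

```text
time: 25.72
eef_pos: [608.9, 101.3, 125.6]
eef_rot: [0.0, 1.0, -0.0, -0.0]
contact_force: [0.2, 0.5, -0.2]
width: 74.7
grip_force: 0.0
```

play_rows --targets '[0, 0, -0.01, 0, 0, 0, -0.03, 0, 0, 0, -0.035, 0, 0, 0, -0.03, 0, 0.001, 0.022, 0, 0, 0.002, 0.04, 0, 0, 0.002, 0.04, 0, 0, 0.002, 0.04, 0, 0, 0, 0, 0, 0, 0, 0, 0, 0]'

```text
time: 26.98
eef_pos: [615.4, -41.1, 229.8]
eef_rot: [-0.0, 1.0, -0.001, -0.001]
contact_force: [0.7, 0.8, 1.0]
width: 75.2
grip_force: 0.0
```

play_rows --targets '[0, 0, 0, 0, 0, 0, 0, 0, 0, 0, 0, 0]' --fingers 0.093

```text
time: 27.35
eef_pos: [615.9, -40.0, 230.7]
eef_rot: [-0.0, 1.0, 0.0, -0.0]
contact_force: [0.2, -0.2, 0.7]
width: 92.7
grip_force: 0.0
```

```bash
python3 - <<'E'
from h import *
s=grab('side','s4'); print(robot.state()['eef_pos'])
b=cv2.resize(s['frame'][110:230,250:442,::-1],(640,400),interpolation=cv2.INTER_CUBIC)
cv2.imwrite('pics/c4.png',b)
E
```

```text
[615.94272203 -40.12287453 230.77635862]
```

View pics/c4.png

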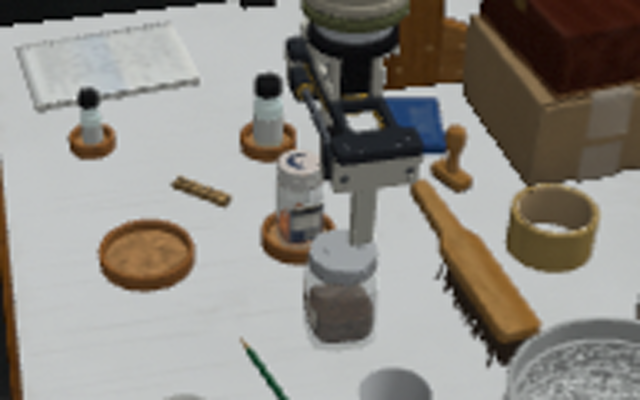

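The medium jar stands in its holder at (298,230), and the gripper is over jar_large at (342,290).

play_rows --targets '[0, 0, 0.015, 0, 0, 0, 0.02, 0, 0, 0, 0.025, 0, 0, 0, 0.025, 0, 0, 0, 0.015, 0, 0, 0, 0.01, 0, 0, 0, 0, 0, 0, 0, 0, 0]'

```text
time: 28.4
eef_pos: [616.5, -40.7, 121.7]
eef_rot: [0.0, 1.0, -0.0, 0.001]
contact_force: [-0.3, -0.5, 0.3]
width: 93.2
grip_force: 0.0
```

play_rows --targets '[0, 0, 0, 0, 0, 0, 0, 0, 0, 0, 0, 0, 0, 0, 0, 0, 0, 0, 0, 0, 0, 0, 0, 0, 0, 0, 0, 0]' --fingers 0.05 --grip_force 25

```text
time: 29.28
eef_pos: [616.1, -40.5, 121.1]
eef_rot: [-0.0, 1.0, -0.0, 0.0]
contact_force: [-1.1, 2.5, 4.6]
width: 65.9
grip_force: 24.8
```

play_rows --targets '[0, 0, -0.01, 0, 0, 0, -0.02, 0, 0, 0, -0.03, 0, 0, 0, -0.03, 0, 0, 0, -0.03, 0, 0, 0, -0.01, 0, 0, 0, 0, 0]'

```text
time: 30.15
eef_pos: [616.3, -40.8, 251.7]
eef_rot: [0.0, 1.0, -0.0, 0.001]
contact_force: [-0.5, 0.0, -4.1]
width: 66.1
grip_force: 24.8
```

play_rows --targets '[-0.017, -0.014, 0, 0, -0.03, -0.026, 0, 0, -0.035, -0.03, 0, 0, -0.035, -0.03, 0, 0, -0.03, -0.026, 0, 0, -0.02, -0.018, 0, 0, 0, 0, 0.025, 0, 0, 0, 0.03, 0, 0, 0, 0.025, 0, 0, 0, 0.01, 0, 0, 0, 0, 0]'

```text
time: 31.52
eef_pos: [448.1, 103.3, 159.6]
eef_rot: [0.0, 1.0, -0.0, -0.001]
contact_force: [0.6, 0.7, -1.9]
width: 65.8
grip_force: 24.8
```

```bash
python3 - <<'E'
from h import *
s=grab('side','s5'); print(robot.state()['eef_pos'])
b=cv2.resize(s['frame'][110:230,230:422,::-1],(640,400),interpolation=cv2.INTER_CUBIC)
cv2.imwrite('pics/c5.png',b)
E
```

```text
[448.89249198 103.39413781 160.72787308]
```

View pics/c5.png

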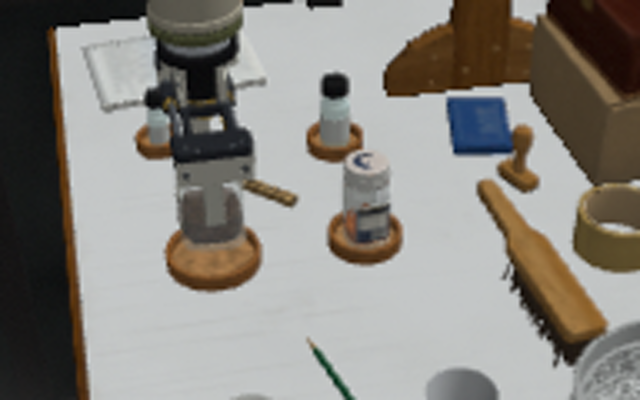

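The large jar hangs over its holder at (214,258). I'll lower it.

play_rows --targets '[0, 0, 0.01, 0, 0, 0, 0.01, 0, 0, 0, 0.007, 0, 0, 0, 0.003, 0, 0, 0, 0.002, 0, 0, 0, 0.001, 0, 0, 0, 0, 0, 0, 0, 0, 0]'

```text
time: 32.58
eef_pos: [449.1, 103.5, 128.0]
eef_rot: [-0.0, 1.0, -0.0, 0.0]
contact_force: [-0.1, -0.1, -1.4]
width: 65.9
grip_force: 24.8
```

play_rows --targets '[0, 0, 0.001, 0, 0, 0, 0.001, 0, 0, 0, 0, 0, 0, 0, 0, 0]'

```text
time: 33.08
eef_pos: [449.3, 103.5, 127.1]
eef_rot: [0.0, 1.0, -0.0, 0.0]
contact_force: [-7.0, -1.8, 11.4]
width: 65.4
grip_force: 24.8
```

Contact at 11.4 N. I'll release, rise and move away.

play_rows --targets '[0, 0, 0, 0, 0, 0, 0, 0, 0, 0, 0, 0, 0, 0, 0, 0, 0, 0, 0, 0, 0, 0, 0, 0]' --fingers 0.093

```text
time: 33.83
eef_pos: [449.0, 103.4, 125.7]
eef_rot: [0.0, 1.0, -0.0, -0.0]
contact_force: [-0.1, 1.0, -0.0]
width: 93.0
grip_force: 0.0
```

play_rows --targets '[0, 0, -0.01, 0, 0, 0, -0.025, 0, 0, 0, -0.035, 0, 0, 0, -0.035, 0, 0, 0, -0.025, 0, -0.005, 0.05, 0, 0, -0.005, 0.055, 0, 0, 0, 0.055, 0, 0, 0, 0.055, 0, 0, 0, 0.055, 0, 0, 0, 0.03, 0, 0, 0, 0, 0, 0]'

```text
time: 35.33
eef_pos: [438.6, -198.4, 256.4]
eef_rot: [0.0, 1.0, -0.002, 0.0]
contact_force: [0.2, 0.7, -0.0]
width: 92.9
grip_force: 0.0
```

```bash
python3 - <<'E'
from h import *
t=grab('top','t6');s=grab('side','s6')
H=dict(HL=(449,103.5,106),H2=(609,101,104),H3=(615,279.5,91),H4=(415,323.5,76),tin=(442.5,-179,54),cup=(629.5,-179.5,48))
for n,W in(('top',cloud(t)),('side',cloud(s))):
  for k,c in H.items():
    m=(np.hypot(W[...,0]-c[0],W[...,1]-c[1])<45)&(abs(W[...,2]-c[2])<6); q=W[m]
    if len(q)>4:
        (x,y),r=cv2.minEnclosingCircle(q[:,:2].astype(np.float32)); print(n,k,np.round([x-c[0],y-c[1],2*r,np.percentile(q[:,2],95)-c[2]],1))
b=cv2.resize(s['frame'][110:260,230:422,::-1],(640,500),interpolation=cv2.INTER_CUBIC)
cv2.imwrite('pics/c6.png',b)
E
```

```text
top HL [ 1.2 -0.  64.1  2.1]
top H2 [ 1.2  0.3 45.5  2.4]
top H3 [ 0.3 -0.6 31.   2.6]
top H4 [ 0.7 -1.8 23.7  2.1]
top cup [ 0.3 -0.2 65.4  2.7]
side H2 [ 0.9 -2.3 49.1  2.6]
side H3 [ 1.1 -2.4 34.   3.2]
side H4 [ 0.5 -3.1 22.6  2.7]
side tin [ 0.3 -1.4 64.9  2.3]
side cup [ 0.  -1.7 66.4  2.2]
```

View pics/c6.png

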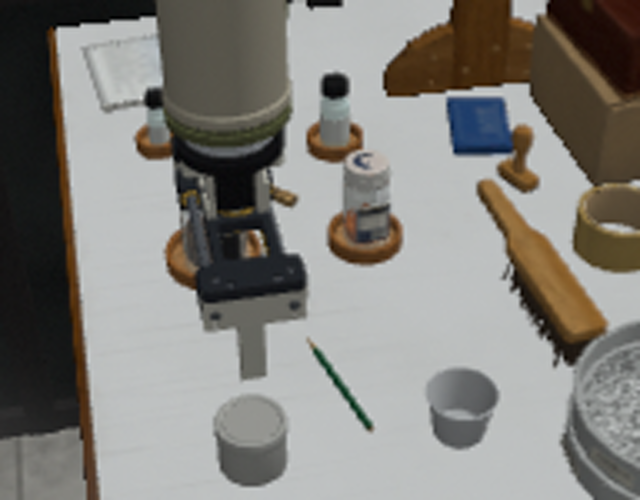

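All four jars are centred within about 3 mm and sit at floor height. The tin at (251,440) and the cup at (462,405) have not moved.

```bash
python3 -c "
from plant import robot
print(robot.sign_off())"
```

```text
the job is handed in; nothing more can be done
None
```

The job is handed in: all four jars stand in their matching holders, within about 3 mm of centre by the last camera check, and the tin and cup are where they were (the sign-off returned no verdict).

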